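# Free the locked filter cassette with a pin punch

### The job

Take the pin punch out of its wooden block, push the recessed release button in the filter cassette down with its pin and, keeping the button down, push the cassette out of the filter unit with the pin until it is all the way out. Do it gently, since the button and its plastic will not stand hard pushing, and touch the cassette with nothing but the punch. Then stand the punch back in its block, leaving everything else on the bench where it is.

Things in the scene. Friction and masses are not known exactly. Their poses are not given: they have to be found in the camera images.
- filter_unit: Fixed grey sheet-metal housing, 118 wide (its y), from 50 mm before to 67 mm behind its origin (its x), 88 high. Origin: under its middle on the bench; x points to its back, z up. Out of its open front, which faces -x (roughly to the robot), sticks the black lip of the cassette: 46 mm along x, 96 along y, flat top about 62 above the bench, hole in its middle 25 mm before the housing.
- release_hole (a point): Centre of the mouth of the release hole in the cassette's lip: round, 12 mm across, 2.5 mm chamfer. Moves with the cassette, which slides out along this frame's -x, 5 degrees below level; z is the hole's axis, leaning the same. The button, flat, 9 mm across, stands 5 to 15 mm below the mouth (differs, not measured: feel for it); 1.5 N moves it, 6 N has it fully down (4.5 mm) on a hard stop.
- cassette (a joint): How far the cassette is out in m: 0 locked in, 0.060 all the way out at its stop; about 3.5 N of friction, stays where left. Freed while the button is at least 3 mm down (4.5 N); if the spring lets it up, its catch hooks again at about 12 or 24 mm; clear beyond 33 mm. More than 20 N from the punch damages button or cassette.
- punch: Loose steel pin punch, 0.12 kg, 131 long. Origin: tip of its pin; z runs up the tool. Pin 7 mm thick from 0 to 45 mm; round collar 22 mm across from 45 to 51; square dark ridged grip 16x16 mm (sides along its x and y) from 51 to 125; small round end up to 131. Stands in its block pin down, the collar on the block.
- punch_tip (a point): Tip of the punch's pin (same frame as the punch).
- punch_block: Fixed wooden block, 64x64x48 high, origin under its middle. In the middle of its top a round upright hole 11 mm across, 46 deep, with a 2.5 mm chamfer; the punch stands in it with its tip 3 mm above the bench.
- tape_measure: Bystander, loose: yellow tape measure, 36x79x62, standing. Origin under its middle.
- masking_tape: Bystander, loose: roll of masking tape, 105 across, 24 high, lying flat. Origin under its middle.
- drill_index: Bystander, loose: red and black drill case, 66x100x36. Origin under its middle.
- jar_nails: Bystander, loose: glass jar with lid, 63 across, 99 high. Origin under its middle.
- screw_box: Bystander, loose: cardboard box of screws, 61x97x49. Origin under its middle.
- offcut: Bystander, loose: pine offcut, 60x160x19. Origin under its middle.
There are look-alikes about, which are no part of the job. Of the things that look like the punch, the smallest one is meant.

How it is judged:
On the way, in this order (a step that is already met when the one before it is completed fails the run):
1. the punch is lifted out of its block (height (world z) of punch_tip above 0.055 m), for 0.1 s.
2. the punch presses on the button in the hole with the cassette still in (contact force between punch and cassette above 4 N and z of punch_tip in the frame of release_hole below -0.006 m and value of joint cassette below 0.008 m), for 0.1 s.
3. the cassette is all the way out (within 8 mm of its stop) (value of joint cassette above 0.052 m), for 0.1 s.
At the end, for the whole second after the job is handed in: The cassette is out to within 8 mm of its 60 mm stop, and the punch stands at rest in its block: pin in the hole, tip within 4 mm of its seated height and 6 mm of the hole's axis, leaning less than 7 degrees (value of joint cassette above 0.052 m and horizontal distance between punch_tip and punch_block below 0.006 m and height (world z) of punch_tip below 0.007 m and angle between punch's own z axis and vertical below 0.12 rad and linear speed of punch below 0.02 m/s); the robot touches nothing.
It fails at once if the punch loads the cassette or its button with more than 20 N (contact force between punch and cassette above 20 N).
It fails at once if the robot itself touches the cassette or its button (contact force between any of the fingers, the arm and cassette above 1 N).
It fails at once if a bystander is moved more than 3 cm (distance of any of tape_measure, masking_tape, drill_index, jar_nails, screw_box, offcut from where it was at the start of the episode above 0.03 m).
It also fails if it takes over 67 s, if anything falls off the work surface, if the arm or the gripper's body presses on something with over 40 N, if the wrist force passes 120 N, or if a joint passes its speed limit or range.

### The arm

A 6-joint arm with a two-finger parallel gripper is mounted at the origin on a cart in front of the work surface, level with it; the furniture and walls round the work are solid. World frame = base frame: x ahead of the robot, y to its left, z up, the work surface at z = 0. Lengths are in m, angles in rad, forces in N, time in s.
With the tool pointing down it reaches from about 0.35 to 0.875 m from the base axis. Payload 4.2 kg.
Tool frame: the origin (TCP) lies on the mounting face of the last link; the fingertips stand 182 mm ahead of it and the grasp point (between the pads) lies 164 mm ahead of it; z points along the fingers, y is the line along which they close (so a half turn about z gives the same grasp; the last joint's range is limited). The gripper opens to 87 mm and grips with 3 to 60 N. Pads are 19 mm wide; open, the fingers measure 117 mm over their backs; the gripper's body (75 mm by 190 mm) begins 51 mm behind the grasp point.
Start: joints at [-0.997, 0.385, 0.008, 0, -1.194, -0.259], TCP at [0.194, -0.594, 0.405] pointing down, gripper open.
Joint ranges: [-3.14, 3.14], [-1.21, 2.06], [-1.07, 1.41], [-3.16, 2.05], [-2.99, -0.16], [-3.1, 3.1]. Speed limits (rad/s): [2.79, 2.79, 3.14, 3.14, 3.14, 3.14].

### API

Orientations are given as a unit quaternion [x, y, z, w].
In Python, from bench import sensors, viewer, bot gives the robot as it stands.
- The arm moves only by the tool drive_effector, called after "Call:" as name([rows], argument=value, ...), one row to a line, values as JSON. Schema: {"type":"object","properties":{"increments":{"type":"array","items":{"type":"object","properties":{"wx":{"type":"number"},"wy":{"type":"number"},"wz":{"type":"number"},"x":{"type":"number"},"y":{"type":"number"},"z":{"type":"number"},"jaw":{"type":"number"}},"additionalProperties":false,"required":["jaw"]},"minItems":1,"maxItems":20},"clamp_n":{"type":"number"},"only":{"type":"string"},"quiet":{"type":"boolean"},"lines":{"type":"string"}},"required":["increments"],"additionalProperties":false}. increments is a list of rows, 1 to 20 of them, each an object with the fields wx, wy, wz (a rotation vector in shares of 90 degrees (1.0 is 90 degrees)), x, y, z (the shift in fractions of the full range, 1 being 75 cm), jaw (the opening from 0.0 (shut) to 1.0 (fully open)); a field left out counts as zero (the opening has to be given); each row is the pose to reach, as a shift and turn from the pose commanded when the call began, along the tool's axes at that moment; what a row does not reach only later rows make up. A row lasts 1/8 s, in which the tool goes at most 0.0625 m and 0.188 rad, less where a joint would pass 70% of its speed; a pose out of reach is approached as far as the arm can. The fingers move at their own pace and stop on an object; clamp_n is the grip in N (left out, the last holds). Time passes only in rows, so rows that do not move let the fingers close. The tool returns the time, the measured TCP pose, the force, the opening and the grip force at its end. only (a regular expression) keeps the lines of the reply that match it, lines (a string "A,B") keeps lines A to B, and quiet returns only ok. A shift or turn number past 1, either way, is cut back to 1. Input that does not fit is refused with a message, and nothing moves.
- sensors.get_obs(): the state, without advancing time (a new reading comes with each control period).
- viewer.grab_frame(name): name is "scene" or "side" or "wrist"; returns a dict with "frame" (400x640x3 uint8, red, green, blue), "mtx" (3x3 intrinsics, pixels), "R" (3x3) and "t" (3): a world point X has camera coordinates R X + t. Camera axes: x right, y down, z forward; pixel columns grow to the right and rows downward; lengths in m; the calibration is good to about 2 mm. A picture is of the moment at which its call begins. There is no depth.
- bot.job_done(): hands the job in; it is judged then, once.
Trained networks look in a picture, given as the dict that the camera call returned (one of the last four; its "shot" number tells which), for a name from the list of things; names that differ only in an ending like _2 or _b are one class to them, and where a whole thing is asked for, a point or a joint stands for the part that bears it (a point fixed in the world has none). Each returns a list of dicts, best first, with "p" (0 to 1); they miss things now and then, are a little off and sometimes report something else, mostly with a low value. They report only what shows in the picture. A call takes as long as a camera call. They do not tell look-alikes from the thing itself.
- viewer.masks_of(picture, name): "region" (400x640 bool, what is visible of it) and "rect" ([centre column, centre row, width, height] in pixels, round what is visible of it).
- viewer.tip_of(picture, name): "position" ([row, column] in pixels: a listed point, or the origin of a listed thing).
The state is a dict: "clock": time; "joints": joint angles; "joint_velocities": joint speeds; "joint_efforts": joint torques, N m; "ee_pos": TCP position; "tool_rot": TCP orientation; "contact_force": force on the tool from outside, world axes, zero at the start; "torque": the same for the moment, N m; "opening": opening from 0.0 (shut) to 1.0 (fully open); "finger_force": force on a finger pad.
Only numpy, scipy, OpenCV 4.12 (cv2) and the standard library are available. Lean on these libraries where they do the work, as an engineer would, in place of code of your own. Each camera call takes 0.05 s, during which the arm holds its last target. There are 200 camera calls.

## Working session

There is one attempt and no reset: what is moved stays moved. The work goes in short steps, Python scripts to look and compute and a tool call to move; the robot and the scene stay as the last step left them, time stands still between calls to the robot, and variables do not carry over. Pictures are saved under pics/ and viewed, at most 10 in all, crops included, and the job is handed in when it is done.

```bash
mkdir -p pics; ls; cat > h.py <<'E'
import numpy as np, cv2
from bench import sensors, viewer, bot
def save(f,n,crop=None,s=1):
    im=f["frame"][:,:,::-1]
    if crop: im=im[crop[1]:crop[3],crop[0]:crop[2]]
    cv2.imwrite("pics/"+n,cv2.resize(im,None,fx=s,fy=s,interpolation=cv2.INTER_CUBIC))
def tri(fs,uvs):
    A=[]
    for f,(u,v) in zip(fs,uvs):
        P=f["mtx"]@np.c_[f["R"],f["t"]]
        A+= [u*P[2]-P[0], v*P[2]-P[1]]
    X=np.linalg.svd(np.array(A))[2][-1]; return X[:3]/X[3]
def onz(f,u,v,z):
    d=f["R"].T@np.linalg.inv(f["mtx"])@[u,v,1]; c=-f["R"].T@f["t"]
    return c+d*(z-c[2])/d[2]
def proj(f,X):
    p=f["mtx"]@(f["R"]@np.asarray(X)+f["t"]); return p[:2]/p[2]
E
python3 - <<'E'
from h import *
fs={n:viewer.grab_frame(n) for n in("scene","side","wrist")}
im=np.vstack([fs["scene"]["frame"],fs["side"]["frame"]])
for n,f in fs.items():
    print(n,(-f["R"].T@f["t"]).round(3))
    for t in("punch","punch_block","filter_unit","release_hole"):
        print(t,[(round(d["p"],2),np.round(d["position"]).tolist()) for d in viewer.tip_of(f,t)],[(round(d["p"],2),np.round(d["rect"]).tolist()) for d in viewer.masks_of(f,t)])
cv2.imwrite("pics/a.png",cv2.resize(im[:,:,::-1],(480,600)))
save(fs["scene"],"s.png");
print(sensors.get_obs())
E
```

```text
pics
scene [-0.099  0.881  0.687]
punch [(0.84, [188.0, 379.0]), (0.76, [200.0, 385.0]), (0.65, [230.0, 277.0]), (0.24, [211.0, 301.0])] [(0.6, [356.0, 168.0, 7.0, 28.0]), (0.6, [386.0, 170.0, 13.0, 58.0]), (0.55, [382.0, 159.0, 16.0, 52.0]), (0.2, [354.0, 190.0, 26.0, 28.0])]
punch_block [(0.74, [195.0, 352.0]), (0.37, [164.0, 347.0])] [(0.7, [353.0, 190.0, 30.0, 29.0])]
filter_unit [(0.87, [225.0, 276.0])] [(0.76, [281.0, 217.0, 78.0, 63.0]), (0.7, [363.0, 223.0, 40.0, 32.0])]
release_hole [(0.89, [214.0, 300.0])] [(0.83, [301.0, 220.0, 38.0, 40.0])]
side [0.388 0.971 0.555]
punch [(0.79, [201.0, 355.0]), (0.62, [190.0, 339.0]), (0.49, [206.0, 283.0])] [(0.78, [343.0, 163.0, 11.0, 47.0]), (0.75, [328.0, 172.0, 6.0, 25.0]), (0.75, [356.0, 172.0, 7.0, 47.0])]
punch_block [(0.62, [311.0, 358.0]), (0.61, [201.0, 328.0])] []
filter_unit [(0.78, [236.0, 290.0]), (0.53, [214.0, 315.0])] [(0.95, [293.0, 222.0, 67.0, 52.0])]
release_hole [(0.95, [215.0, 316.0])] [(0.81, [319.0, 225.0, 18.0, 37.0]), (0.63, [364.0, 306.0, 73.0, 32.0])]
wrist [ 0.119 -0.618  0.384]
punch [] []
punch_block [] []
filter_unit [] []
release_hole [] []
{'clock': 1.35, 'joints': array([-9.97407907e-01,  3.84731925e-01,  7.90928636e-03, -1.35164369e-05,
       -1.19397291e+00, -2.58596522e-01]), 'joint_velocities': array([-1.28436651e-04, -6.37844836e-06,  3.55598926e-04,  8.54098555e-04,
       -3.91072260e-04, -4.66024550e-05]), 'joint_efforts': array([-9.49888235e-04, -3.90463328e+01,  1.87614959e+01,  4.22416940e+00,
        1.55264750e-02, -4.03525678e-05]), 'ee_pos': array([ 0.19353578, -0.59427186,  0.40473242]), 'tool_rot': array([-1.56744423e-01,  9.87639198e-01,  2.18546923e-06,  5.90446514e-06]), 'contact_force': array([-0.10788897,  1.12462803,  0.15967917]), 'torque': array([ 0.01267794,  0.03202863, -0.01283432]), 'finger_force': 0.0, 'opening': 1.003068450886338}
```

View pics/s.png

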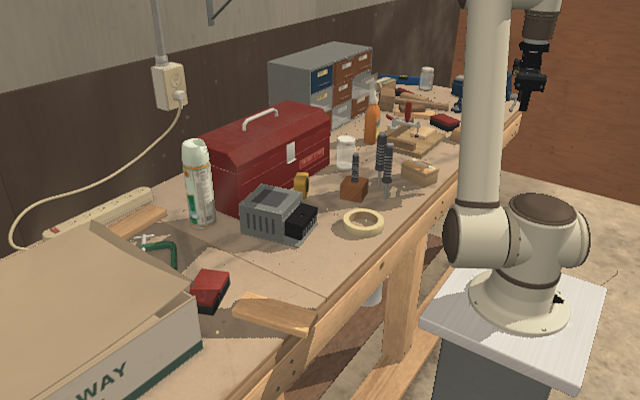

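The scene view shows the filter unit at (275,215) with its lip at (301,220). Three punch-like tools are visible: one in the wooden block at (355,168), and two larger ones standing at (382,159) and (387,170). The one in the block is the smallest (28 px against 52–58 px) and it has the block. I'll confirm with an enlarged crop and triangulate.

```bash
python3 - <<'E'
from h import *
a=viewer.grab_frame("scene");b=viewer.grab_frame("side")
ca=cv2.resize(a["frame"][130:250,230:430],(800,480)) ; cb=b["frame"][130:250,260:420]
save(a,"c1.png",(230,130,430,250),4); save(b,"c2.png",(230,130,430,250),4)
print("hole",tri([a,b],[(300,214),(316,215)]))
print("unit",onz(a,276,225,0),onz(b,290,236,0),tri([a,b],[(276,225),(290,236)]))
print("block",onz(a,352,195,0),onz(b,328,201,0))
print("punch top",tri([a,b],[(356,154),(328,159.5)]))
print("big1",tri([a,b],[(382,133),(343,139.5)]),tri([a,b],[(386,141),(356,148.5)]))
for t in("tape_measure","masking_tape","drill_index","jar_nails","screw_box","offcut"):
  for f in(a,b):
    d=viewer.tip_of(f,t)
    print(t,[(round(x["p"],2),onz(f,x["position"][1],x["position"][0],0).round(3)) for x in d[:2]])
E
```

```text
hole [0.51379861 0.06544539 0.06684529]
unit [0.59430401 0.06208809 0.        ] [0.58582858 0.06394856 0.        ] [0.58399481 0.07437242 0.0086718 ]
block [ 0.5166763  -0.18869545  0.        ] [ 0.5095636  -0.17062385  0.        ]
punch top [ 0.51500879 -0.19654086  0.12901025]
big1 [ 0.47585678 -0.26764505  0.17622671] [ 0.43267378 -0.21029294  0.17620721]
tape_measure [(0.86, array([ 0.641, -0.102,  0.   ]))]
tape_measure [(0.68, array([ 0.645, -0.112,  0.   ])), (0.29, array([ 0.528, -0.069,  0.   ]))]
masking_tape []
masking_tape [(0.71, array([ 0.41 , -0.049,  0.   ]))]
drill_index [(0.61, array([0.529, 0.362, 0.   ]))]
drill_index []
jar_nails [(0.58, array([ 0.624, -0.317,  0.   ]))]
jar_nails [(0.58, array([ 0.63 , -0.345,  0.   ]))]
screw_box [(0.9, array([ 0.411, -0.392,  0.   ]))]
screw_box [(0.63, array([ 0.398, -0.376,  0.   ]))]
offcut [(0.96, array([0.386, 0.328, 0.   ]))]
offcut [(0.65, array([0.384, 0.323, 0.   ])), (0.58, array([ 0.391, -0.417,  0.   ]))]
```

View pics/c1.png

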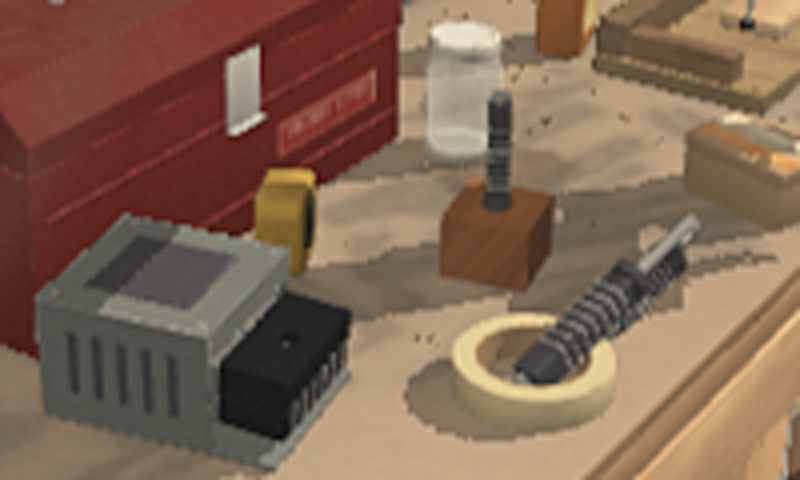

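View pics/c2.png

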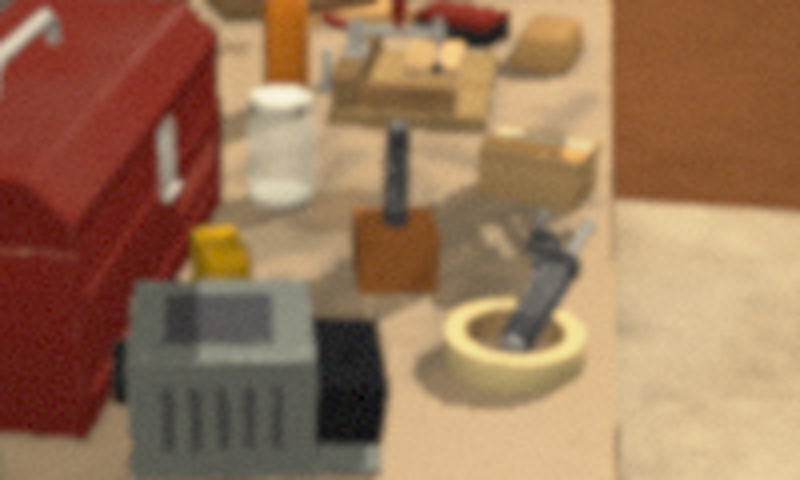

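The crops confirm it: the smallest tool stands upright in the block at (498,150) in the crop. The two large look-alikes have toppled across the masking tape and I'll ignore them. Next, the wrist camera goes over the block.

```bash
cat >> h.py <<'E'
from scipy.spatial.transform import Rotation as Ro
def delta(p,q=None):
    """rows from current pose: p target TCP world, q target rotation (Rotation)"""
    o=sensors.get_obs(); r=Ro.from_quat(o["tool_rot"]); q=q or r
    print("d",r.inv().apply(np.array(p)-o["ee_pos"]).round(4),"rv",(r.inv()*q).as_rotvec().round(4))
E
python3 - <<'E'
from h import *
delta([.53,-.195,.42])
f=viewer.grab_frame("wrist");r=Ro.from_quat(sensors.get_obs()["tool_rot"]);o=sensors.get_obs()
print(f["mtx"],r.inv().apply(-f["R"].T@f["t"]-o["ee_pos"]),f["R"]@r.as_matrix())
E
```

```text
d [-0.4435  0.2755 -0.0152] rv [0. 0. 0.]
[[343.67373477   0.         315.71712652]
 [  0.         343.67373477 204.4263102 ]
 [  0.           0.           1.        ]] [0.07802823 0.00019073 0.01965024] [[-5.23328103e-04  9.99999567e-01 -7.69891938e-04]
 [-9.58897692e-01 -7.20276120e-04 -2.83751118e-01]
 [-2.83751550e-01  5.89752668e-04  9.58897654e-01]]
```

The manual's scale: shifts go in shares of 75 cm and turns go in shares of 90 degrees. Converting my numbers, -0.4435 m / 0.75 = -0.5913, -0.044 m / 0.75 = -0.0587.

Call:
drive_effector([
  {"x":-0.0587, "y":0.0373, "jaw":1},
  {"x":-0.1173, "y":0.0733, "jaw":1},
  {"x":-0.1773, "y":0.1107, "jaw":1},
  {"x":-0.236, "y":0.1467, "jaw":1},
  {"x":-0.296, "y":0.184, "jaw":1},
  {"x":-0.3547, "y":0.22, "jaw":1},
  {"x":-0.4133, "y":0.2573, "jaw":1},
  {"x":-0.4733, "y":0.2933, "jaw":1},
  {"x":-0.5333, "y":0.3307, "jaw":1},
  {"x":-0.5913, "y":0.3673, "jaw":1},
  {"x":-0.5913, "y":0.3673, "jaw":1},
  {"x":-0.5913, "y":0.3673, "jaw":1},
])

```text
clock: 3.6
ee_pos: [0.5298, -0.1949, 0.4046]
tool_rot: [-0.157, 0.988, 0.0, -0.0]
contact_force: [-0.2, 0.3, -0.1]
opening: 1.003
finger_force: 0.0
```

```bash
python3 - <<'E'
from h import *
f=viewer.grab_frame("wrist");save(f,"w1.png")
for t in("punch","punch_block","filter_unit","release_hole"):
    print(t,[(round(d["p"],2),np.round(d["position"],1).tolist()) for d in viewer.tip_of(f,t)],[(round(d["p"],2),np.round(d["rect"]).tolist()) for d in viewer.masks_of(f,t)])
E
```

```text
punch [(0.89, [162.5, 329.6])] [(0.87, [448.0, 64.0, 125.0, 129.0]), (0.76, [341.0, 39.0, 173.0, 62.0]), (0.65, [330.0, 179.0, 24.0, 40.0])]
punch_block [(0.63, [160.6, 325.5])] [(0.82, [329.0, 166.0, 69.0, 72.0])]
filter_unit [] [(0.88, [536.0, 246.0, 151.0, 73.0])]
release_hole [(0.59, [245.9, 558.8])] [(0.84, [551.0, 233.0, 124.0, 41.0]), (0.73, [158.0, 239.0, 96.0, 88.0])]
```

View pics/w1.png

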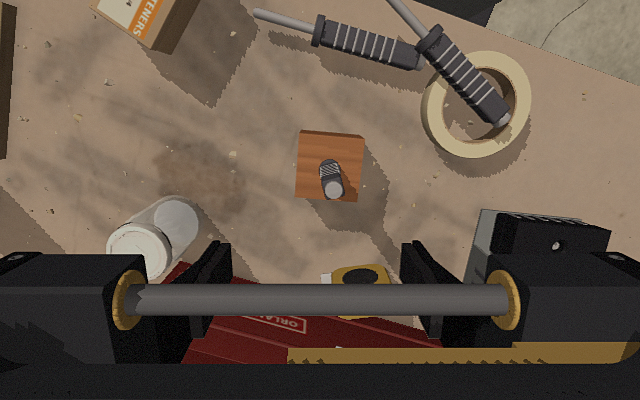

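The wrist view shows the block at (329,166) with the punch end at (333,190). The lip hole is at about (557,246) and the two look-alikes lie at the top. I'll enlarge it for grip yaw and hole.

```bash
python3 - <<'E'
from h import *
f=viewer.grab_frame("wrist")
im=f["frame"][:,:,::-1]
A=cv2.resize(im[120:215,285:375],(500,528),interpolation=cv2.INTER_CUBIC)
B=cv2.resize(im[200:270,470:620],(800,373),interpolation=cv2.INTER_CUBIC)
cv2.imwrite("pics/w2.png",A)
cv2.imwrite("pics/w3.png",B)
print("top",onz(f,333.5,190,.134),"hole",onz(f,557,246,.062))
c=[onz(f,u,v,.048)[:2] for u,v in((300,131),(364,136),(360,202),(295,195))]
print(np.round(c,4),np.mean(c,0))
b=viewer.grab_frame("side")
E
```

```text
top [ 0.51118443 -0.18695891  0.134     ] hole [0.51264148 0.0576449  0.062     ]
[[ 0.4848 -0.2254]
 [ 0.4703 -0.1652]
 [ 0.5339 -0.1461]
 [ 0.5473 -0.2114]] [ 0.50908037 -0.18700271]
```

View pics/w2.png

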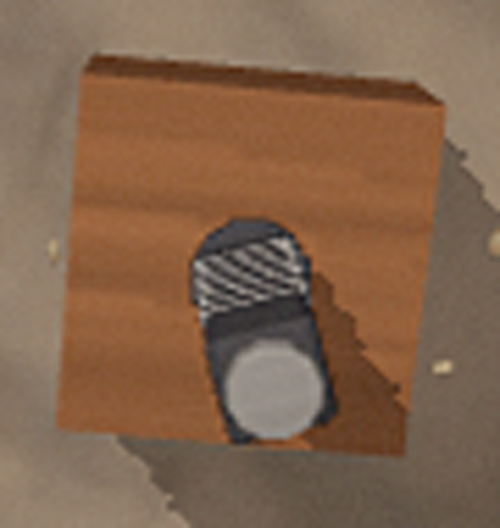

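View pics/w3.png

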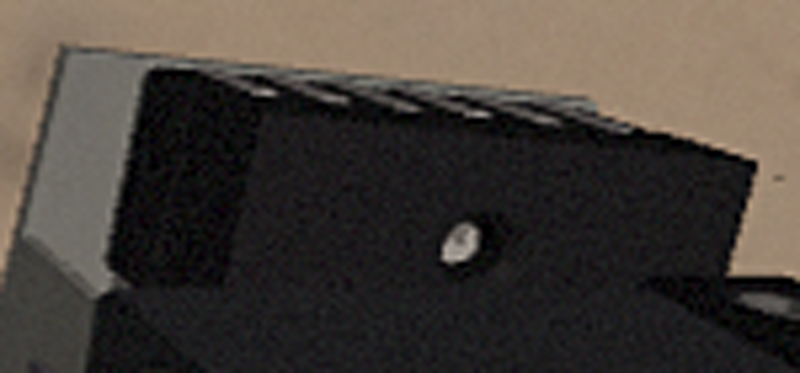

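The punch end centre is at (334.3,190.2). The grip's square is rotated roughly 16° in the image. The hole shows at (559,244.6), with the pale button visible inside.

```bash
python3 - <<'E'
from h import *
f=viewer.grab_frame("wrist")
px=lambda a:(285+a[0]/5.556,120+a[1]/5.556)
print("top",onz(f,*px((274,390)),.134))
for z,a,b in((.128,(235,443),(338,410)),(.060,(193,262),(290,236))):
    A,B=onz(f,*px(a),z),onz(f,*px(b),z);d=B-A;print(np.linalg.norm(d),np.degrees(np.arctan2(d[1],d[0])))
c=[onz(f,*px(a),.048)[:2] for a in((83,75),(443,103),(405,457),(57,430))]
print(np.round(c,4),np.mean(c,0),[np.linalg.norm(c[i]-c[i-1]) for i in range(4)])
o=sensors.get_obs();R=Ro.from_quat(o["tool_rot"]).as_matrix();print(np.degrees(np.arctan2(R[1],R[0])))
# blobs: collar ends
E
```

```text
top [ 0.51123802 -0.18613413  0.134     ]
0.015064379742862169 126.43410671984824
0.017209755640251633 123.1444083867715
[[ 0.4872 -0.2246]
 [ 0.4725 -0.1635]
 [ 0.5349 -0.1478]
 [ 0.5497 -0.2102]] [ 0.51107041 -0.18651098] [np.float64(0.06410097566419062), np.float64(0.06285520161067108), np.float64(0.06436460406607611), np.float64(0.06408396817767227)]
[-161.97809864  108.02190137   57.26828827]
```

```bash
python3 - <<'E'
from h import *
r=Ro.from_quat(sensors.get_obs()["tool_rot"]); q=r*Ro.from_rotvec([0,0,-.288]); print(np.degrees(np.arctan2(*q.as_matrix()[1::-1,1])))
delta([.5112,-.1863,.264],q)
E
```

```text
124.52308586816163
d [0.015  0.0142 0.1408] rv [-0.    -0.    -0.288]
```

To row units: 0.1408 m / 0.75 = 0.1877, 0.125 m / 0.75 = 0.1667, -0.288 rad / 1.5708 = -0.1833.

Call:
drive_effector([
  {"wz":-0.0955, "x":0.0107, "y":0.0093, "z":0.0267, "jaw":1},
  {"wz":-0.1833, "x":0.02, "y":0.0189, "z":0.0533, "jaw":1},
  {"wz":-0.1833, "x":0.02, "y":0.0189, "z":0.0933, "jaw":1},
  {"wz":-0.1833, "x":0.02, "y":0.0189, "z":0.1333, "jaw":1},
  {"wz":-0.1833, "x":0.02, "y":0.0189, "z":0.1667, "jaw":1},
  {"wz":-0.1833, "x":0.02, "y":0.0189, "z":0.1877, "jaw":1},
  {"wz":-0.1833, "x":0.02, "y":0.0189, "z":0.1877, "jaw":1},
])

```text
clock: 5.08
ee_pos: [0.5112, -0.1861, 0.263]
tool_rot: [-0.297, 0.955, 0.0, -0.001]
contact_force: [0.5, 0.0, 0.7]
opening: 1.0
finger_force: 0.0
```

Call:
drive_effector([
  {"jaw":0},
  {"jaw":0},
  {"jaw":0},
  {"jaw":0},
  {"jaw":0},
  {"jaw":0},
], clamp_n=40)

```text
clock: 5.82
ee_pos: [0.5113, -0.1861, 0.264]
tool_rot: [-0.297, 0.955, -0.0, 0.0]
contact_force: [0.4, -0.3, 0.2]
opening: 0.4
finger_force: 0.0
```

Call:
drive_effector([
  {"jaw":0},
  {"jaw":0},
  {"jaw":0},
  {"jaw":0},
  {"jaw":0},
  {"jaw":0},
], clamp_n=40)

```text
clock: 6.58
ee_pos: [0.5113, -0.1861, 0.2639]
tool_rot: [-0.297, 0.955, -0.0, 0.0]
contact_force: [-0.2, -1.3, -0.7]
opening: 0.181
finger_force: 40.0
```

Call:
drive_effector([
  {"z":-0.04, "jaw":0},
  {"z":-0.08, "jaw":0},
  {"z":-0.1333, "jaw":0},
  {"z":-0.1867, "jaw":0},
  {"z":-0.1867, "jaw":0},
], clamp_n=40)

```text
clock: 7.2
ee_pos: [0.5117, -0.1862, 0.4075]
tool_rot: [-0.297, 0.955, -0.002, 0.003]
contact_force: [-0.1, 0.4, -1.7]
opening: 0.18
finger_force: 40.0
```

```bash
python3 - <<'E'
from h import *
delta([.543,.08,.4075])
E
```

```text
d [-1.768e-01  2.015e-01 -1.000e-04] rv [0. 0. 0.]
```

To row units: 0.2015 m / 0.75 = 0.2687, 0.185 m / 0.75 = 0.2467.

Call:
drive_effector([
  {"x":-0.0333, "y":0.04, "jaw":0},
  {"x":-0.08, "y":0.0907, "jaw":0},
  {"x":-0.1333, "y":0.1467, "jaw":0},
  {"x":-0.18, "y":0.2027, "jaw":0},
  {"x":-0.2133, "y":0.2467, "jaw":0},
  {"x":-0.2357, "y":0.2687, "jaw":0},
  {"x":-0.2357, "y":0.2687, "jaw":0},
  {"x":-0.2357, "y":0.2687, "jaw":0},
], clamp_n=40)

```text
clock: 8.2
ee_pos: [0.5426, 0.0794, 0.4033]
tool_rot: [-0.296, 0.955, -0.0, -0.001]
contact_force: [-1.0, -0.7, -1.7]
opening: 0.183
finger_force: 40.0
```

```bash
python3 - <<'E'
from h import *
f=viewer.grab_frame("wrist");save(f,"x1.png",(170,40,490,260),2.5)
for t in("punch_tip","filter_unit","release_hole"):
    print(t,[(round(d["p"],2),np.round(d["position"],1).tolist()) for d in viewer.tip_of(f,t)])
o=sensors.get_obs();print(proj(f,o["ee_pos"]+Ro.from_quat(o["tool_rot"]).apply([0,0,.2609])),proj(f,[.513,.06,.062]))
E
```

```text
punch_tip [(0.98, [214.1, 319.8])]
filter_unit [(0.93, [203.9, 293.4]), (0.57, [214.2, 317.0])]
release_hole [(0.62, [150.3, 317.5])]
[314.7705488  213.41246561] [315.98647839 150.87287971]
```

View pics/x1.png

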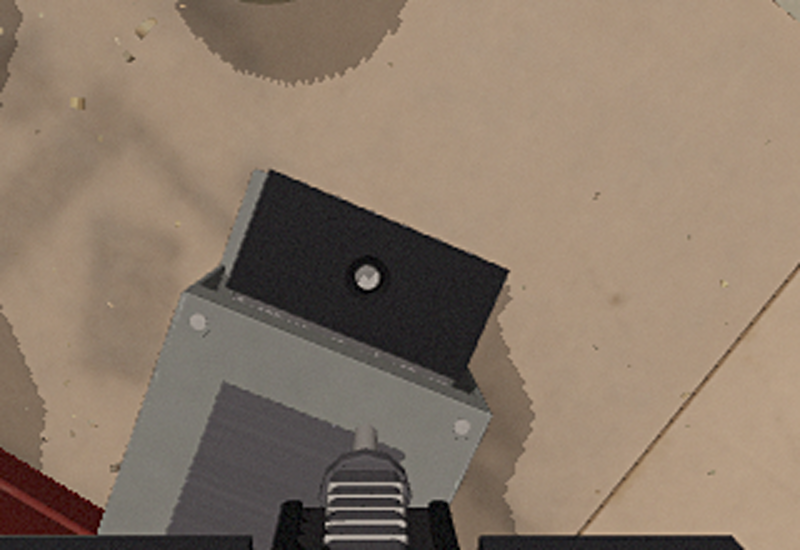

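The hole centre is at (316,150) px and the punch tip at about (316.6,212). The lip front edge runs from (277,108) to (373,148). Next I work out the hole pose and the slide direction.

```bash
python3 - <<'E'
from h import *
f=viewer.grab_frame("wrist");o=sensors.get_obs()
px=lambda a:(170+a[0]/2.5,40+a[1]/2.5)
R=Ro.from_quat(o["tool_rot"])
for z,a,b in((.060,(268,170),(508,270)),(.064,(227,287),(466,377)),(.088,(186,291),(490,410)),(.060,(268,170),(227,287)),(.06,(508,270),(466,377))):
    A,B=onz(f,*px(a),z),onz(f,*px(b),z);d=B-A;print(A.round(4),B.round(4),np.linalg.norm(d).round(4),np.degrees(np.arctan2(d[1],d[0])).round(2))
h=onz(f,*px((365.5,275)),.062)
tp=o["ee_pos"]+R.apply([0,0,.2609]); tm=onz(f,316.6,213,tp[2]); print("hole",h,"tip pred",tp,"tip seen",tm)
# contours for the lip: dark region
g=f["frame"][80:200,230:390].max(2); m=(g<55).astype(np.uint8)
n,l,s,c=cv2.connectedComponentsWithStats(m);k=1+s[1:,4].argmax();cc=max(cv2.findContours((l==k).astype(np.uint8),cv2.RETR_EXTERNAL,cv2.CHAIN_APPROX_NONE)[0],key=len)
bx=cv2.boxPoints(cv2.minAreaRect(cc))+[230,80];print(bx,[onz(f,u,v,.062).round(4) for u,v in bx])
b=(f["frame"][140:162,305:328].min(2)>110);ys,xs=np.nonzero(b);print("button px",xs.mean()+305,ys.mean()+140,b.sum())
E
```

```text
[0.5016 0.0091 0.06  ] [0.4812 0.1029 0.06  ] 0.096 102.3
[0.5454 0.0194 0.064 ] [0.5229 0.1135 0.064 ] 0.0967 103.45
[0.5495 0.0097 0.088 ] [0.5245 0.122  0.088 ] 0.115 102.55
[0.5016 0.0091 0.06  ] [0.5462 0.0192 0.06  ] 0.0457 12.83
[0.4812 0.1029 0.06  ] [0.5235 0.1144 0.06  ] 0.0438 15.27
hole [0.5127456  0.05966697 0.062     ] tip pred [0.54260845 0.0792188  0.14310322] tip seen [0.54204048 0.07993139 0.14310322]
[[258.56837463 154.20201111]
 [278.55332947 106.96486282]
 [378.86701965 149.40527344]
 [358.88206482 196.64242554]] [array([0.5465, 0.0173, 0.062 ]), array([0.5   , 0.0098, 0.062 ]), array([0.4792, 0.1076, 0.062 ]), array([0.5265, 0.1194, 0.062 ])]
button px 317.1020408163265 150.3469387755102 49
```

```bash
cat >> h.py <<'E'
y=np.radians(12.7);ux=np.array([np.cos(y),np.sin(y),0]);uy=np.array([-np.sin(y),np.cos(y),0])
L=np.radians(5);zh=-np.sin(L)*ux+np.cos(L)*np.array([0,0,1.]);sl=-np.cos(L)*ux-np.sin(L)*np.array([0,0,1.])
hole=np.array([.5127+.0006,.0600-.0007,.062])   # in arm's frame
seat=np.array([.5113,-.1861,.2639])
def rel():
    o=sensors.get_obs();R=Ro.from_quat(o["tool_rot"]);t=o["ee_pos"]+R.apply([0,0,.2609])-hole
    F=o["contact_force"]
    print("tip in hole mm: x %.1f y %.1f z %.1f"%tuple(1e3*np.array([-t@sl,t@uy,t@zh])),"F x %.2f y %.2f z %.2f"%(-F@sl,F@uy,F@zh),"slide/tool",R.inv().apply(sl).round(3),"tilt",np.degrees(np.arccos(-R.as_matrix()[:,2]@zh)).round(2),"t",round(o["clock"],2))
E
python3 - <<'E'
from h import *
r=Ro.from_quat(sensors.get_obs()["tool_rot"])
delta(hole+zh*.2709, Ro.from_rotvec(-L*uy)*r)
E
```

```text
d [0.0574 0.0089 0.0721] rv [ 0.0324 -0.081  -0.    ]
```

To row units: 0.0721 m / 0.75 = 0.0961, 0.065 m / 0.75 = 0.0867, -0.081 rad / 1.5708 = -0.0516.

Call:
drive_effector([
  {"wx":0.0102, "wy":-0.0255, "x":0.0333, "y":0.0053, "z":0.0133, "jaw":0},
  {"wx":0.0206, "wy":-0.0516, "x":0.06, "y":0.0093, "z":0.0267, "jaw":0},
  {"wx":0.0206, "wy":-0.0516, "x":0.0765, "y":0.0119, "z":0.04, "jaw":0},
  {"wx":0.0206, "wy":-0.0516, "x":0.0765, "y":0.0119, "z":0.0667, "jaw":0},
  {"wx":0.0206, "wy":-0.0516, "x":0.0765, "y":0.0119, "z":0.0867, "jaw":0},
  {"wx":0.0206, "wy":-0.0516, "x":0.0765, "y":0.0119, "z":0.0961, "jaw":0},
  {"wx":0.0206, "wy":-0.0516, "x":0.0765, "y":0.0119, "z":0.0961, "jaw":0},
  {"wx":0.0206, "wy":-0.0516, "x":0.0765, "y":0.0119, "z":0.0961, "jaw":0},
], clamp_n=40)

```text
clock: 9.45
ee_pos: [0.4906, 0.0549, 0.3325]
tool_rot: [-0.297, 0.954, -0.003, 0.044]
contact_force: [-0.1, -0.7, -2.0]
opening: 0.177
finger_force: 40.0
```

```bash
python3 - <<'E'
from h import *
rel();f=viewer.grab_frame("wrist");save(f,"x2.png",(250,130,390,250),5)
E
```

```text
tip in hole mm: x 0.9 y 0.7 z 10.6 F x -0.44 y -0.71 z -1.95 slide/tool [ 0.928  0.372 -0.001] tilt 0.08 t 9.45
```

View pics/x2.png

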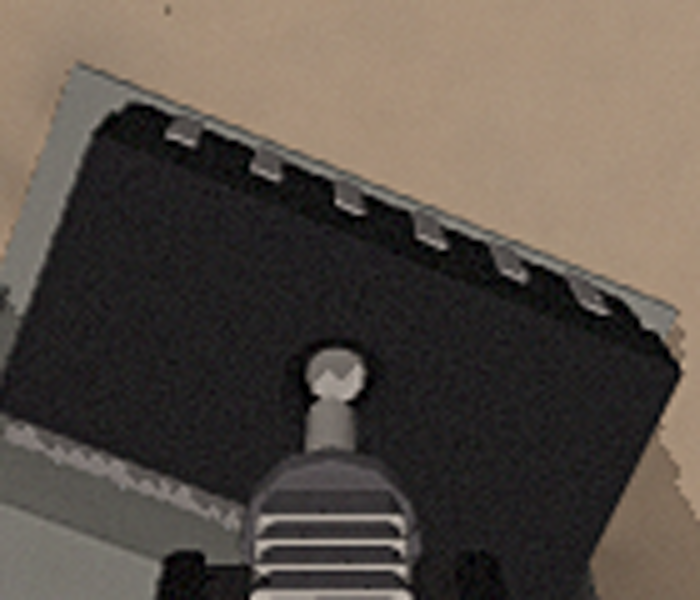

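The tip sits over the hole. The chamfer edge is at v≈198 and the button at (317,205), and both agree with the predicted axis to within about 1 mm. I'll descend to 8 mm below the mouth, which is at most 4.5 N even for the highest button.

To row units: 0.0155 m / 0.75 = 0.0207, 0.014 m / 0.75 = 0.0187.

Call:
drive_effector([
  {"x":0.0007, "y":0.0008, "z":0.0053, "jaw":0},
  {"x":0.0007, "y":0.0008, "z":0.0107, "jaw":0},
  {"x":0.0007, "y":0.0008, "z":0.016, "jaw":0},
  {"x":0.0007, "y":0.0008, "z":0.0187, "jaw":0},
  {"x":0.0007, "y":0.0008, "z":0.0207, "jaw":0},
  {"x":0.0007, "y":0.0008, "z":0.0207, "jaw":0},
], clamp_n=40)

```text
clock: 10.25
ee_pos: [0.4909, 0.0554, 0.3162]
tool_rot: [-0.297, 0.954, -0.003, 0.043]
contact_force: [0.8, 1.4, -1.3]
opening: 0.178
finger_force: 40.0
```

```bash
python3 -c "from h import *;rel()"
```

```text
tip in hole mm: x -0.5 y 1.1 z -5.6 F x 0.95 y 1.15 z -1.38 slide/tool [0.928 0.372 0.   ] tilt 0.01 t 10.25
```

Call:
drive_effector([
  {"z":0.0013, "jaw":0},
  {"z":0.0027, "jaw":0},
  {"z":0.004, "jaw":0},
  {"z":0.004, "jaw":0},
], clamp_n=40)

```text
clock: 10.75
ee_pos: [0.4912, 0.0555, 0.3136]
tool_rot: [-0.297, 0.954, -0.003, 0.044]
contact_force: [-0.8, -0.1, 2.5]
opening: 0.18
finger_force: 40.0
```

```bash
python3 -c "from h import *;rel()"
```

```text
tip in hole mm: x -0.3 y 1.1 z -8.4 F x -0.57 y 0.11 z 2.57 slide/tool [ 0.928  0.372 -0.   ] tilt 0.01 t 10.75
```

To row units: 0.001 m / 0.75 = 0.0013, 0.0005 m / 0.75 = 0.0007.

Call:
drive_effector([
  {"z":0.0007, "jaw":0},
  {"z":0.0013, "jaw":0},
  {"z":0.0013, "jaw":0},
], clamp_n=40)

```text
clock: 11.12
ee_pos: [0.4913, 0.0555, 0.3125]
tool_rot: [-0.297, 0.954, -0.003, 0.044]
contact_force: [-0.6, -1.0, 1.9]
opening: 0.18
finger_force: 40.0
```

```bash
python3 -c "from h import *;rel()"
```

```text
tip in hole mm: x -0.3 y 1.1 z -9.4 F x -0.68 y -0.85 z 1.99 slide/tool [ 0.928  0.372 -0.   ] tilt 0.01 t 11.12
```

Call:
drive_effector([
  {"z":0.0005, "jaw":0},
  {"z":0.0011, "jaw":0},
  {"z":0.0011, "jaw":0},
], clamp_n=40)

```text
clock: 11.5
ee_pos: [0.4914, 0.0555, 0.3117]
tool_rot: [-0.297, 0.954, -0.003, 0.044]
contact_force: [-0.4, 0.5, 2.2]
opening: 0.181
finger_force: 40.0
```

```bash
python3 -c "from h import *;rel()"
```

```text
tip in hole mm: x -0.3 y 1.1 z -10.2 F x -0.11 y 0.54 z 2.23 slide/tool [ 0.928  0.372 -0.   ] tilt 0.02 t 11.5
```

To row units: 0.0008 m / 0.75 = 0.0011, 0.0004 m / 0.75 = 0.0005.

Call:
drive_effector([
  {"z":0.0005, "jaw":0},
  {"z":0.0011, "jaw":0},
  {"z":0.0011, "jaw":0},
], clamp_n=40)

```text
clock: 11.88
ee_pos: [0.4915, 0.0555, 0.3109]
tool_rot: [-0.297, 0.954, -0.003, 0.044]
contact_force: [-1.2, 0.5, 3.0]
opening: 0.181
finger_force: 40.0
```

```bash
python3 -c "from h import *;rel()"
```

```text
tip in hole mm: x -0.3 y 1.1 z -11.0 F x -0.78 y 0.71 z 3.07 slide/tool [ 0.928  0.372 -0.   ] tilt 0.02 t 11.88
```

Call:
drive_effector([
  {"z":0.0005, "jaw":0},
  {"z":0.0011, "jaw":0},
  {"z":0.0011, "jaw":0},
], clamp_n=40)

```text
clock: 12.25
ee_pos: [0.4915, 0.0555, 0.3101]
tool_rot: [-0.297, 0.954, -0.003, 0.044]
contact_force: [-0.6, 0.5, 3.9]
opening: 0.183
finger_force: 40.0
```

```bash
python3 -c "from h import *;rel()"
```

```text
tip in hole mm: x -0.3 y 1.1 z -11.8 F x -0.09 y 0.59 z 3.96 slide/tool [ 0.928  0.372 -0.   ] tilt 0.01 t 12.25
```

To row units: 0.0006 m / 0.75 = 0.0008, 0.0003 m / 0.75 = 0.0004.

Call:
drive_effector([
  {"z":0.0004, "jaw":0},
  {"z":0.0008, "jaw":0},
  {"z":0.0008, "jaw":0},
], clamp_n=40)

```text
clock: 12.62
ee_pos: [0.4916, 0.0556, 0.3097]
tool_rot: [-0.297, 0.954, -0.003, 0.044]
contact_force: [-1.7, -0.2, 5.8]
opening: 0.182
finger_force: 40.0
```

```bash
python3 -c "from h import *;rel()"
```

```text
tip in hole mm: x -0.2 y 1.1 z -12.2 F x -1.23 y 0.14 z 5.93 slide/tool [ 0.928  0.372 -0.   ] tilt 0.02 t 12.62
```

Call:
drive_effector([
  {"z":0.0004, "jaw":0},
  {"z":0.0008, "jaw":0},
  {"z":0.0008, "jaw":0},
], clamp_n=40)

```text
clock: 13.0
ee_pos: [0.4916, 0.0556, 0.3096]
tool_rot: [-0.297, 0.954, -0.004, 0.044]
contact_force: [-1.8, 0.8, 8.6]
opening: 0.185
finger_force: 40.0
```

```bash
python3 -c "from h import *;rel()"
```

```text
tip in hole mm: x -0.2 y 1.1 z -12.4 F x -0.85 y 1.16 z 8.69 slide/tool [ 0.928  0.372 -0.   ] tilt 0.03 t 13.0
```

That's the hard stop, at about 10 N. Now I slide along the hole's -x, in stages.

To row units: 0.0074 m / 0.75 = 0.0099, 0.0056 m / 0.75 = 0.0075.

Call:
drive_effector([
  {"x":0.0025, "y":0.0009, "jaw":0},
  {"x":0.0049, "y":0.002, "jaw":0},
  {"x":0.0075, "y":0.0029, "jaw":0},
  {"x":0.0099, "y":0.004, "jaw":0},
], clamp_n=40)

```text
clock: 13.5
ee_pos: [0.4849, 0.0543, 0.3091]
tool_rot: [-0.297, 0.954, -0.003, 0.046]
contact_force: [2.3, 0.6, 5.7]
opening: 0.181
finger_force: 40.0
```

```bash
python3 -c "from h import *;rel()"
```

```text
tip in hole mm: x -5.8 y 1.6 z -12.2 F x 2.86 y 0.07 z 5.52 slide/tool [ 0.928  0.373 -0.005] tilt 0.3 t 13.5
```

To row units: 0.0074 m / 0.75 = 0.0099, 0.0004 m / 0.75 = 0.0005.

Call:
drive_effector([
  {"x":0.0025, "y":0.0009, "z":0.0003, "jaw":0},
  {"x":0.0049, "y":0.002, "z":0.0004, "jaw":0},
  {"x":0.0075, "y":0.0029, "z":0.0005, "jaw":0},
  {"x":0.0099, "y":0.004, "z":0.0005, "jaw":0},
], clamp_n=40)

```text
clock: 14.0
ee_pos: [0.4773, 0.0527, 0.3084]
tool_rot: [-0.297, 0.954, -0.003, 0.046]
contact_force: [2.0, 0.7, 7.3]
opening: 0.186
finger_force: 40.0
```

```bash
python3 -c "from h import *;rel()"
```

```text
tip in hole mm: x -13.4 y 1.6 z -12.3 F x 2.70 y 0.24 z 7.05 slide/tool [ 0.928  0.373 -0.006] tilt 0.35 t 14.0
```

To row units: 0.0093 m / 0.75 = 0.0124, 0.007 m / 0.75 = 0.0093.

Call:
drive_effector([
  {"x":0.0031, "y":0.0012, "z":0.0001, "jaw":0},
  {"x":0.0061, "y":0.0025, "z":0.0003, "jaw":0},
  {"x":0.0093, "y":0.0037, "z":0.0003, "jaw":0},
  {"x":0.0124, "y":0.0049, "z":0.0003, "jaw":0},
], clamp_n=40)

```text
clock: 14.5
ee_pos: [0.4677, 0.0506, 0.3075]
tool_rot: [-0.297, 0.954, -0.003, 0.047]
contact_force: [3.0, -0.3, 8.3]
opening: 0.18
finger_force: 40.0
```

```bash
python3 -c "from h import *;rel()"
```

```text
tip in hole mm: x -23.1 y 1.7 z -12.3 F x 3.56 y -0.97 z 8.06 slide/tool [ 0.928  0.373 -0.007] tilt 0.39 t 14.5
```

To row units: 0.0093 m / 0.75 = 0.0124, 0.007 m / 0.75 = 0.0093.

Call:
drive_effector([
  {"x":0.0031, "y":0.0012, "z":0.0001, "jaw":0},
  {"x":0.0061, "y":0.0025, "z":0.0001, "jaw":0},
  {"x":0.0093, "y":0.0037, "z":0.0001, "jaw":0},
  {"x":0.0124, "y":0.0049, "z":0.0001, "jaw":0},
], clamp_n=40)

```text
clock: 15.0
ee_pos: [0.4581, 0.0484, 0.3066]
tool_rot: [-0.297, 0.954, -0.003, 0.047]
contact_force: [2.2, 0.8, 9.2]
opening: 0.179
finger_force: 40.0
```

```bash
python3 -c "from h import *;rel()"
```

```text
tip in hole mm: x -32.9 y 1.8 z -12.3 F x 3.15 y 0.27 z 8.98 slide/tool [ 0.928  0.373 -0.007] tilt 0.4 t 15.0
```

Call:
drive_effector([
  {"x":0.0031, "y":0.0012, "z":-0.0001, "jaw":0},
  {"x":0.0061, "y":0.0025, "z":-0.0003, "jaw":0},
  {"x":0.0093, "y":0.0037, "z":-0.0003, "jaw":0},
  {"x":0.0124, "y":0.0049, "z":-0.0003, "jaw":0},
], clamp_n=40)

```text
clock: 15.5
ee_pos: [0.4483, 0.0463, 0.3058]
tool_rot: [-0.297, 0.954, -0.003, 0.047]
contact_force: [3.7, 2.2, 7.5]
opening: 0.18
finger_force: 40.0
```

```bash
python3 -c "from h import *;rel()"
```

```text
tip in hole mm: x -43.0 y 1.9 z -12.3 F x 4.72 y 1.33 z 7.11 slide/tool [ 0.928  0.373 -0.007] tilt 0.39 t 15.5
```

To row units: 0.0093 m / 0.75 = 0.0124, 0.007 m / 0.75 = 0.0093.

Call:
drive_effector([
  {"x":0.0031, "y":0.0012, "jaw":0},
  {"x":0.0061, "y":0.0025, "z":-0.0001, "jaw":0},
  {"x":0.0093, "y":0.0037, "z":-0.0001, "jaw":0},
  {"x":0.0124, "y":0.0049, "z":-0.0001, "jaw":0},
], clamp_n=40)

```text
clock: 16.0
ee_pos: [0.4385, 0.0441, 0.3049]
tool_rot: [-0.297, 0.954, -0.003, 0.047]
contact_force: [2.5, 1.5, 6.9]
opening: 0.18
finger_force: 40.0
```

```bash
python3 -c "from h import *;rel()"
```

```text
tip in hole mm: x -53.1 y 2.0 z -12.3 F x 3.38 y 0.88 z 6.68 slide/tool [ 0.928  0.373 -0.007] tilt 0.39 t 16.0
```

To row units: 0.0046 m / 0.75 = 0.0061, 0.003 m / 0.75 = 0.004.

Call:
drive_effector([
  {"x":0.002, "y":0.0008, "jaw":0},
  {"x":0.004, "y":0.0016, "jaw":0},
  {"x":0.0061, "y":0.0025, "jaw":0},
  {"x":0.0061, "y":0.0025, "jaw":0},
], clamp_n=40)

```text
clock: 16.5
ee_pos: [0.4335, 0.043, 0.3044]
tool_rot: [-0.297, 0.954, -0.003, 0.047]
contact_force: [1.8, 2.2, 7.2]
opening: 0.184
finger_force: 40.0
```

```bash
python3 -c "from h import *;rel()"
```

```text
tip in hole mm: x -58.4 y 2.0 z -12.3 F x 2.84 y 1.77 z 7.01 slide/tool [ 0.928  0.373 -0.006] tilt 0.35 t 16.5
```

To row units: 0.0023 m / 0.75 = 0.0031, 0.0016 m / 0.75 = 0.0021.

Call:
drive_effector([
  {"x":0.0011, "y":0.0004, "jaw":0},
  {"x":0.0021, "y":0.0008, "jaw":0},
  {"x":0.0031, "y":0.0012, "jaw":0},
  {"x":0.0031, "y":0.0012, "jaw":0},
], clamp_n=40)

```text
clock: 17.0
ee_pos: [0.4312, 0.0425, 0.3042]
tool_rot: [-0.297, 0.954, -0.003, 0.047]
contact_force: [2.1, 1.8, 8.4]
opening: 0.182
finger_force: 40.0
```

```bash
python3 -c "from h import *;rel()"
```

```text
tip in hole mm: x -60.7 y 2.0 z -12.3 F x 3.19 y 1.26 z 8.14 slide/tool [ 0.928  0.373 -0.006] tilt 0.37 t 17.0
```

Call:
drive_effector([
  {"x":-0.0013, "y":-0.0005, "z":-0.0013, "jaw":0},
  {"x":-0.0025, "y":-0.0009, "z":-0.0053, "jaw":0},
  {"x":-0.0025, "y":-0.0009, "z":-0.0133, "jaw":0},
  {"x":-0.0025, "y":-0.0009, "z":-0.0267, "jaw":0},
  {"x":-0.0025, "y":-0.0009, "z":-0.0533, "jaw":0},
  {"x":-0.0025, "y":-0.0009, "z":-0.0867, "jaw":0},
  {"x":-0.0025, "y":-0.0009, "z":-0.12, "jaw":0},
  {"x":-0.0025, "y":-0.0009, "z":-0.1333, "jaw":0},
  {"x":-0.0025, "y":-0.0009, "z":-0.1333, "jaw":0},
], clamp_n=40)

```text
clock: 18.12
ee_pos: [0.4227, 0.0399, 0.4024]
tool_rot: [-0.296, 0.954, -0.003, 0.043]
contact_force: [-0.6, 0.2, -1.3]
opening: 0.185
finger_force: 40.0
```

```bash
python3 - <<'E'
from h import *
rel();f=viewer.grab_frame("wrist");save(f,"x3.png",(170,40,490,260),2.5)
print([(round(d["p"],2),np.round(d["position"],1).tolist(),onz(f,d["position"][1],d["position"][0],.057)) for d in viewer.tip_of(f,"release_hole")],"expect",hole+sl*.0575)
r=Ro.from_quat(sensors.get_obs()["tool_rot"]);up=r.as_matrix()[:,2]
ax=np.cross(up,[0,0,-1]);q=Ro.from_rotvec(ax)*r
print(Ro.as_quat(q)); delta(seat+[0,0,.15],q)
E
```

```text
tip in hole mm: x -63.1 y 1.0 z 86.3 F x -0.67 y 0.37 z -1.22 slide/tool [0.928 0.372 0.002] tilt 0.1 t 18.12
[(0.84, [188.6, 316.9], array([0.45302888, 0.0492699 , 0.057     ])), (0.22, [214.7, 319.9], array([0.47413153, 0.06743219, 0.057     ]))] expect [0.45742022 0.04670695 0.05698854]
[-2.96667568e-01  9.54980812e-01 -4.06662597e-06  4.89661371e-05]
d [ 0.0543 -0.2367 -0.0093] rv [-0.0314  0.0777  0.    ]
```

View pics/x3.png

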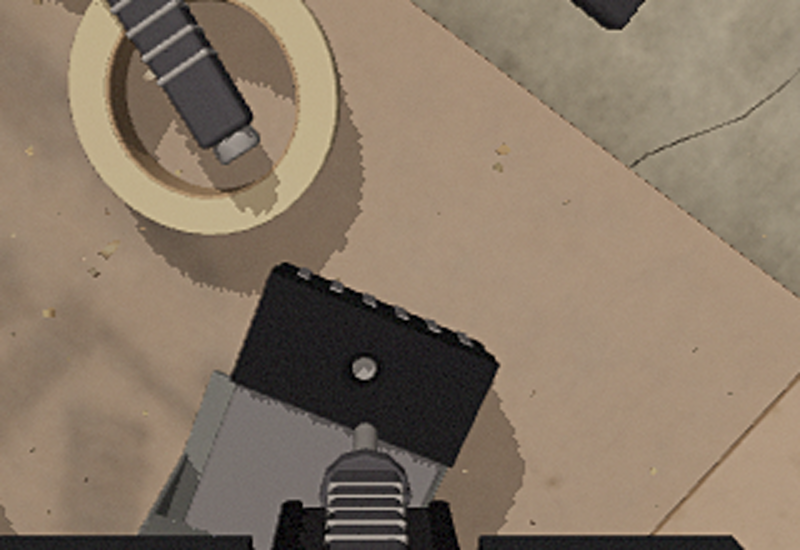

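The cassette is fully out, with its hole now at (316,187), about 60 mm along. The punch tip appears unchanged in the grip at (316,212). Back to a point above the block.

The manual's scale: shifts go in shares of 75 cm and turns go in shares of 90 degrees. Converting my numbers, -0.2367 m / 0.75 = -0.3156, -0.2 m / 0.75 = -0.2667, 0.0777 rad / 1.5708 = 0.0495.

Call:
drive_effector([
  {"wx":-0.0051, "wy":0.0127, "x":0.0093, "y":-0.04, "z":-0.0067, "jaw":0},
  {"wx":-0.0102, "wy":0.0255, "x":0.02, "y":-0.0933, "z":-0.0124, "jaw":0},
  {"wx":-0.0153, "wy":0.0382, "x":0.0347, "y":-0.1533, "z":-0.0124, "jaw":0},
  {"wx":-0.02, "wy":0.0495, "x":0.048, "y":-0.2133, "z":-0.0124, "jaw":0},
  {"wx":-0.02, "wy":0.0495, "x":0.0613, "y":-0.2667, "z":-0.0124, "jaw":0},
  {"wx":-0.02, "wy":0.0495, "x":0.0724, "y":-0.3156, "z":-0.0124, "jaw":0},
  {"wx":-0.02, "wy":0.0495, "x":0.0724, "y":-0.3156, "z":-0.0124, "jaw":0},
  {"wx":-0.02, "wy":0.0495, "x":0.0724, "y":-0.3156, "z":-0.0124, "jaw":0},
], clamp_n=40)

```text
clock: 19.23
ee_pos: [0.5116, -0.1856, 0.4138]
tool_rot: [-0.297, 0.955, 0.001, 0.0]
contact_force: [0.0, 0.6, -2.2]
opening: 0.177
finger_force: 40.0
```

```bash
python3 - <<'E'
from h import *
o=sensors.get_obs()
print(o["ee_pos"]-seat); r=Ro.from_quat(o["tool_rot"]);up=r.as_matrix()[:,2]; q=Ro.from_rotvec(np.cross(up,[0,0,-1]))*r
print(up);delta(seat+[0,0,.06],q)
f=viewer.grab_frame("wrist");print([(round(d["p"],2),np.round(d["position"],1).tolist()) for n in("punch_tip","punch_block") for d in viewer.tip_of(f,n)])
E
```

```text
[0.00034239 0.00049043 0.14985239]
[ 8.43649788e-05  1.76675238e-03 -9.99998436e-01]
d [ 0.0007 -0.0003  0.0899] rv [0.0014 0.0011 0.    ]
[(0.93, [23.7, 406.9]), (0.84, [216.2, 315.1]), (0.58, [9.9, 286.0]), (0.91, [172.1, 313.8])]
```

To row units: 0.09 m / 0.75 = 0.12, 0.08 m / 0.75 = 0.1067, 0.0014 rad / 1.5708 = 0.0009.

Call:
drive_effector([
  {"z":0.04, "jaw":0},
  {"z":0.08, "jaw":0},
  {"wx":0.0009, "wy":0.0007, "x":0.0007, "y":-0.0004, "z":0.1067, "jaw":0},
  {"wx":0.0009, "wy":0.0007, "x":0.0007, "y":-0.0004, "z":0.12, "jaw":0},
  {"wx":0.0009, "wy":0.0007, "x":0.0007, "y":-0.0004, "z":0.12, "jaw":0},
  {"wx":0.0009, "wy":0.0007, "x":0.0007, "y":-0.0004, "z":0.12, "jaw":0},
], clamp_n=40)

```text
clock: 20.12
ee_pos: [0.5124, -0.186, 0.3263]
tool_rot: [-0.297, 0.955, -0.001, 0.002]
contact_force: [-0.1, -0.1, -1.6]
opening: 0.181
finger_force: 40.0
```

```bash
python3 -c "
from h import *
delta(seat+[0,0,.03])"
```

```text
d [0.001  0.0007 0.0324] rv [0. 0. 0.]
```

To row units: 0.01 m / 0.75 = 0.0133, 0.008 m / 0.75 = 0.0107.

Call:
drive_effector([
  {"x":0.0007, "y":0.0004, "z":0.0053, "jaw":0},
  {"x":0.0007, "y":0.0004, "z":0.0107, "jaw":0},
  {"x":0.0007, "y":0.0004, "z":0.0133, "jaw":0},
  {"x":0.0007, "y":0.0004, "z":0.0133, "jaw":0},
  {"x":0.0007, "y":0.0004, "z":0.0133, "jaw":0},
], clamp_n=40)

```text
clock: 20.75
ee_pos: [0.5115, -0.1863, 0.3152]
tool_rot: [-0.297, 0.955, -0.001, 0.001]
contact_force: [0.3, 0.7, -0.4]
opening: 0.181
finger_force: 40.0
```

```bash
python3 -c "
from h import *
delta(seat+[0,0,.03])"
```

```text
d [0.0001 0.0003 0.0213] rv [0. 0. 0.]
```

Aligned to 0.3 mm. Inserting.

To row units: 0.02 m / 0.75 = 0.0267, 0.015 m / 0.75 = 0.02.

Call:
drive_effector([
  {"y":0.0003, "z":0.0067, "jaw":0},
  {"y":0.0003, "z":0.0133, "jaw":0},
  {"y":0.0003, "z":0.02, "jaw":0},
  {"y":0.0003, "z":0.0267, "jaw":0},
  {"y":0.0003, "z":0.0267, "jaw":0},
], clamp_n=40)

```text
clock: 21.38
ee_pos: [0.5112, -0.1861, 0.2946]
tool_rot: [-0.297, 0.955, -0.001, 0.001]
contact_force: [-0.2, -0.0, -1.0]
opening: 0.181
finger_force: 40.0
```

Call:
drive_effector([
  {"z":0.0107, "jaw":0},
  {"z":0.0213, "jaw":0},
  {"z":0.0307, "jaw":0},
  {"z":0.036, "jaw":0},
  {"z":0.0387, "jaw":0},
  {"z":0.0387, "jaw":0},
], clamp_n=40)

```text
clock: 22.12
ee_pos: [0.5115, -0.1861, 0.2661]
tool_rot: [-0.297, 0.955, -0.001, 0.001]
contact_force: [0.3, -0.0, -0.8]
opening: 0.182
finger_force: 40.0
```

```bash
python3 -c "
from h import *
delta(seat)"
```

```text
d [0.0002 0.0001 0.0022] rv [0. 0. 0.]
```

To row units: 0.002 m / 0.75 = 0.0027, 0.001 m / 0.75 = 0.0013.

Call:
drive_effector([
  {"z":0.0013, "jaw":0},
  {"z":0.0027, "jaw":0},
  {"z":0.0027, "jaw":0},
], clamp_n=40)

```text
clock: 22.5
ee_pos: [0.5115, -0.1861, 0.2642]
tool_rot: [-0.297, 0.955, -0.001, 0.001]
contact_force: [0.4, -0.1, -1.5]
opening: 0.185
finger_force: 40.0
```

Call:
drive_effector([
  {"jaw":0.3},
  {"jaw":0.4},
  {"jaw":0.6},
  {"jaw":0.8},
  {"jaw":0.8},
  {"jaw":0.8},
], clamp_n=10)

```text
clock: 23.25
ee_pos: [0.5115, -0.1861, 0.2642]
tool_rot: [-0.297, 0.955, -0.001, 0.001]
contact_force: [-0.2, 0.2, -0.1]
opening: 0.751
finger_force: 0.0
```

Call:
drive_effector([
  {"jaw":0.8},
  {"z":-0.0133, "jaw":0.8},
  {"z":-0.04, "jaw":0.8},
  {"z":-0.08, "jaw":0.8},
  {"z":-0.1333, "jaw":0.8},
  {"z":-0.1867, "jaw":0.8},
  {"z":-0.1867, "jaw":0.8},
  {"z":-0.1867, "jaw":0.8},
], clamp_n=10)

```text
clock: 24.25
ee_pos: [0.5106, -0.1859, 0.4041]
tool_rot: [-0.297, 0.955, -0.0, 0.001]
contact_force: [-0.4, 0.0, -1.2]
opening: 0.799
finger_force: 0.0
```

```bash
python3 - <<'E'
from h import *
f=viewer.grab_frame("wrist");g=viewer.grab_frame("scene")
A=cv2.resize(f["frame"][90:290,180:480],(600,400));B=cv2.resize(g["frame"][130:250,230:430],(600,360))[:200*1]
cv2.imwrite("pics/e.png",np.vstack([A,cv2.resize(g["frame"][135:205+45,230:430],(340,196)).copy() if 0 else cv2.copyMakeBorder(cv2.resize(g["frame"][135:250,230:430],(340,196)),0,0,0,260,0)])[:,:,::-1])
print([(round(d["p"],2),np.round(d["position"],1).tolist()) for n in("punch","release_hole") for d in viewer.tip_of(f,n)],proj(f,[.5112,-.1863,.134]))
E
```

```text
[(0.86, [176.6, 315.3]), (0.71, [28.9, 411.8]), (0.62, [9.9, 288.8]), (0.95, [266.4, 530.6])] [314.96115172 208.78796193]
```

View pics/e.png

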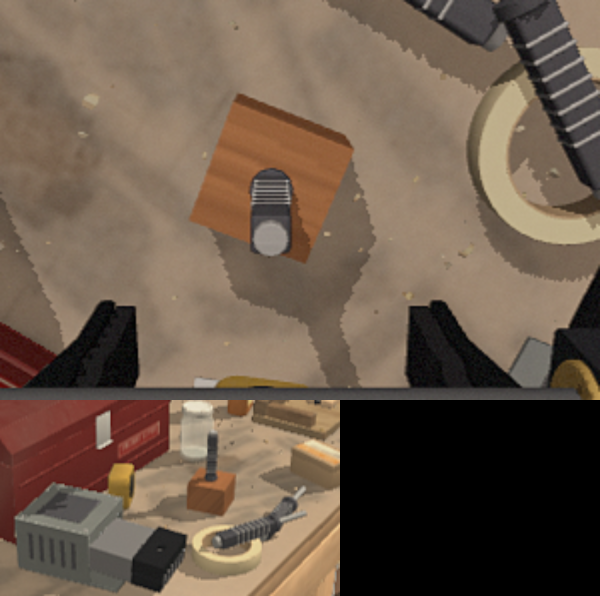

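The picture shows the punch seated upright in the block, its end at (315,209) px as predicted. The cassette is out and the gripper is clear.

```bash
python3 -c "
from h import *
print(bot.job_done())"
```

```text
the job is handed in; nothing more can be done
None
```

The cassette is pushed all the way out (about 60 mm by the camera), the punch is standing back in its block, and the job was handed in at about 24 s of the 67 s limit; the wrist force stayed near 11 N while pushing, but no verdict came back.

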